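# Load the sprung-lid adaptor case and hold its lid just below balance

### The arm

A 6-joint arm with a two-finger parallel gripper is mounted at the origin on a cart in front of the work surface, level with it; the furniture and walls round the work are solid. World frame = base frame: x ahead of the robot, y to its left, z up, the work surface at z = 0. Lengths are in m, angles in degrees, forces in N, time in s.
With the tool pointing down it reaches from about 0.25 to 0.775 m from the base axis. Payload 4 kg.
Tool frame: the origin (TCP) lies midway between the tips of the shut fingers; the grasp point (between the pads) lies 19 mm behind it; x points along the fingers, y is the direction in which the jaws open and shut, and the axes are right-handed (so a half turn about x gives the same grasp; the last joint's range is limited). The gripper opens to 85 mm and grips with 20 to 120 N. Pads are 22 mm wide; open, the fingers measure 114 mm over their backs; the gripper's body (76 mm by 85 mm) begins 54 mm behind the grasp point. The pads swing forward as they close: fully open they stand 13 mm farther back than shut.
Start: joints at [65.14, 4.996, 78.535, -0, 96.463, -5.907], TCP at [0.179, 0.52, 0.231] pointing down, gripper open.
Joint ranges: [-177.83, 177.83], [-43.37, 116.18], [15.69, 146.23], [-61.86, 241.86], [9.47, 152.12], [-147.06, 147.06]. Speed limits (degrees/s): [159.86, 159.86, 180, 180, 180, 180].

### API

Orientations are given as a 3x3 rotation matrix whose columns are the frame's x, y, z axes.
In Python, from workcell import r gives the robot as it stands.
- The arm moves only by the tool drive_tool, never from a script. Its argument "targets" is a list of rows, each a list of 7 numbers: the shift along the tool's x, y, z in m, then the turn, a rotation vector about the tool's x, y, z in degrees, then the opening, from -1 (shut) to 1 (fully open). A call has 1 to 12 rows; each row shifts and turns the commanded pose from where the row before left it, along the tool's axes as they then stand; what a row does not reach is not made up. A row lasts 1/8 s, in which the tool goes at most 62.5 mm and 10.7 degrees, less where a joint would pass 70% of its speed; a pose out of reach is approached as far as the arm can. A call is refused whole if a number of a shift passes 0.0625 or a number of a turn 10.7, either way. A call with a gripper value outside its range is refused whole. The fingers move at their own pace and stop on an object; "newtons" is the grip in N (left out, the last holds). Time passes only in rows, so rows that do not move let the fingers close. It gives the time, the measured TCP pose, the force and the opening at its end, in the units of the state.
- r.sense(): the state, without advancing time (a new reading comes with each control period).
- r.grab_frame(name): name is "side" or "top" or "wrist"; returns the picture (400x640x3 uint8, red, green, blue); there is no depth.
- r.camera_info(name): a dict with "K" (3x3 intrinsics, pixels), "k1" (the pictures are not rectified: a ray, as slopes to the right and down, at radius r is drawn at 1 + k1 r^2 times it, then the intrinsics apply), "xyz" and "attitude" of the camera in the world. Camera axes: x right, y up, looking along -z (the intrinsics and any distortion apply to the point x, -y, -z); pixel columns grow to the right and rows downward; lengths in m; the calibration is good to about 2 mm. A picture is of the moment at which its call begins: read the wrist's pose just before it. camera_info takes no time and is no camera call; for the wrist camera it gives the pose at the moment of the call.
- r.hand_in(): hands the job in, once; it reports no verdict.
The state is a dict: "time": time; "qpos": joint angles; "qvel": joint speeds; "joint_torque": joint torques, N m; "position": TCP position; "ee_rot": TCP orientation; "wrist_force": force on the tool from outside, world axes, zero at the start; "ft_torque": the same for the moment, N m; "width": finger opening in m.
Only numpy, scipy, OpenCV 4.12 (cv2) and the standard library are available. Lean on these libraries where they do the work, as an engineer would, in place of code of your own. Each camera call takes 0.05 s, during which the arm holds its last target. There are 200 camera calls.

### The job

Raise the blue sprung lid of the small grey case past its balance point so that it springs open and stays open, and stand the one large steel adaptor (the other two steel ones are a size smaller; leave them where they are) upright in the round pocket inside, thread up, and let go of it. Then draw the lid back down by its bar to just below the balance point, where it wants to fall shut, and finish while holding it still there, about 55 degrees up, at the green marks under the white balance line on the case's angle plate, so that I can set the spring.

Things in the scene. Friction and masses are not known exactly. Their poses are not given: they have to be found in the camera images.
- case: Fixed grey case, 120 mm (x) by 170 mm (y), walls 4 mm thick, 58 mm high; black insert inside, its top 30 mm above the bench, one round pocket in its middle. Origin: centre of the underside; x to the hinge (away from the robot at yaw 0), z up. Dark round angle plate (radius 40 mm) on its +y side, centred on the hinge line: white line = balance angle, green marks at 0.82 to 1.00 rad.
- pocket (a point): Centre of the pocket's floor, 22 mm above the bench; the pocket is 38 mm across and 8 mm deep, in the middle of the case (axes as the case).
- lid_hinge (a point): Middle of the hinge line, at the rear of the case: 62 mm along the case's +x, 63 mm above the bench. The lid turns about the case's y axis here.
- lid_bar (a point): Middle of the lid's round steel grab bar: 10 mm thick, 130 mm long, parallel to the hinge line, 164 mm from it, in the plane of the lid; free gap of about 33 mm between bar and the lid's front edge. 63 mm above the bench with the lid shut, 224 mm when fully open. Site axes turn with the lid.
- lid (a joint): Lid angle, rad: 0 shut (level), 1.10 balance, 1.75 open stop. A lifting spring balances its weight at 1.10 only: below, it falls shut (2.8 N at the bar when shut, 0.7 N at 0.95); above, it springs open (3.3 N at the stop); let go, it swings away, damped. Lid blue, 0.9 kg with its bar, 122 x 170 mm, 4 mm thick. End: held between 0.80 and 1.05.
- big_adaptor: The large steel pipe adaptor, loose, about 0.08 kg, standing upright: hexagon below, 14 mm high, 27 mm across flats and 31 mm across corners; round threaded stub above it, 18 mm across, 18 mm long; 32 mm tall in all. Origin: centre of the underside, z up along the thread.
- small_adaptor_a: A smaller steel pipe adaptor of the same shape, hexagon 22 mm across flats, 25 mm across corners, 14 mm high, thread 15 mm across, 32 mm tall in all. Loose; not wanted. Origin: centre of the underside.
- small_adaptor_b: A second smaller steel pipe adaptor, just like small_adaptor_a. Loose; not wanted. Origin: centre of the underside.

How it is judged (in metres and radians):
On the way, in this order (a step that is already met when the one before it is completed fails the run):
1. the lid is raised past its balance point and springs open (value of joint lid above 1.45 rad), for 0.2 s.
2. the large adaptor stands in the pocket, let go of, with the lid open (horizontal distance between big_adaptor and pocket below 0.007 m and z of big_adaptor in the frame of pocket below 0.003 m and angle between big_adaptor's own z axis and vertical below 0.12 rad and contact force between big_adaptor and the fingers below 0.1 N and value of joint lid above 1.2 rad), for 0.2 s.
At the end, for the whole second after the job is handed in: Fingers hold the lid still at 0.80 to 1.05 rad (balance 1.10), pressing over 0.15 N, no adaptor touching it; the large adaptor stands upright (0.12 rad) on the pocket floor (3 mm), within 7 mm of its centre; the small adaptors are within 30 mm of their start (value of joint lid between 0.8 and 1.05 rad and velocity of joint lid between -0.05 and 0.05 rad/s and contact force between lid and the fingers above 0.15 N and contact force between lid and big_adaptor below 0.1 N and contact force between lid and small_adaptor_a below 0.1 N and contact force between lid and small_adaptor_b below 0.1 N and horizontal distance between big_adaptor and pocket below 0.007 m and z of big_adaptor in the frame of pocket below 0.003 m and angle between big_adaptor's own z axis and vertical below 0.12 rad and distance of each of small_adaptor_a, small_adaptor_b from where it was at the start of the episode below 0.03 m); the arm keeps its last pose, push and grip.
It fails at once if a smaller adaptor is moved or picked up (more than 40 mm) (distance of any of small_adaptor_a, small_adaptor_b from where it was at the start of the episode above 0.04 m).
It also fails if it takes over 58 s, if anything falls off the work surface, if the arm or the gripper's body presses on something with over 40 N, if the wrist force passes 120 N, or if a joint passes its speed limit or range.

## Working session

There is one attempt and no reset: what is moved stays moved. The work goes in short steps, Python scripts to look and compute and a tool call to move; the robot and the scene stay as the last step left them, time stands still between calls to the robot, and variables do not carry over. Pictures are saved under pics/ and viewed, about 8 in all and at most 12, crops included, and the job is handed in when it is done.

Besides the shell and the picture viewer there is one more tool, called after ">>>" as name(argument=value, ...), one argument or row to a line, values as JSON. drive_tool: Moves the arm, as the interface text tells. Its arguments: {"type":"object","properties":{"targets":{"type":"array","items":{"type":"array","items":{"type":"number"}}},"newtons":{"type":"number"}},"required":["targets"]}

```bash
mkdir -p pics; ls
cat > h.py <<'E'
import numpy as np, cv2
from workcell import r
def save(n,f,scale=1):
    im=r.grab_frame(n); cv2.imwrite(f'pics/{f}.png',im[:,:,::-1]); return im
def ray(c,u,v):
    K=np.array(c['K']);x=(u-K[0,2])/K[0,0];y=(v-K[1,2])/K[1,1];k=c['k1']
    d=np.hypot(x,y);s=1.
    for _ in range(30): s=1/(1+k*(d*s)**2)
    A=np.array(c['attitude']);return np.array(c['xyz']),A@np.array([x*s,-y*s,-1.])
def onz(c,u,v,z):
    o,d=ray(c,u,v);return o+d*(z-o[2])/d[2]
def proj(c,p):
    K=np.array(c['K']);A=np.array(c['attitude']);q=A.T@(np.array(p)-np.array(c['xyz']))
    x,y=q[0]/-q[2],-q[1]/-q[2];s=1+c['k1']*(x*x+y*y)
    return np.array([K[0,0]*x*s+K[0,2],K[1,1]*y*s+K[1,2]])
E
python3 - <<'E'
from h import *
a=save('top','top0');b=save('side','side0')
cv2.imwrite('pics/both0.png',np.vstack([a,b])[:,:,::-1][:, :, :])
cv2.imwrite('pics/both0.png',cv2.resize(np.vstack([a,b])[:,:,::-1],(480*1,600)))
for n in('top','side','wrist'): print(n,r.camera_info(n))
s=r.sense();print(s)
E
```

```text
pics
top {'K': array([[364.52830819,   0.        , 324.29107703],
       [  0.        , 364.52830819, 204.18459417],
       [  0.        ,   0.        ,   1.        ]]), 'k1': -0.0009578572979921889, 'xyz': array([0.46705228, 0.13144351, 0.89863756]), 'attitude': array([[-0.02582653,  0.98703211, -0.15843173],
       [-0.99928882, -0.0298462 , -0.02304456],
       [-0.02747431,  0.1577239 ,  0.98710097]])}
side {'K': array([[473.52292097,   0.        , 325.42729499],
       [  0.        , 473.52292097, 196.87650285],
       [  0.        ,   0.        ,   1.        ]]), 'k1': -0.08734563437235535, 'xyz': array([-0.00248763, -0.2416445 ,  0.5374813 ]), 'attitude': array([[ 0.52255378,  0.45838026, -0.71890548],
       [-0.85259669,  0.27692463, -0.44316096],
       [-0.0040536 ,  0.84451186,  0.5355215 ]])}
wrist {'K': array([[280.69559729,   0.        , 319.72599161],
       [  0.        , 280.69559729, 196.73892937],
       [  0.        ,   0.        ,   1.        ]]), 'k1': -0.017432497174160507, 'xyz': array([0.10753983, 0.54521132, 0.37326273]), 'attitude': array([[ 0.32353811, -0
[... 200 characters left out ...]
1,  1.55736400e-03,
        9.64633285e+01, -5.90733508e+00]), 'qvel': array([-0.03803031, -0.09099624, -0.05457556,  0.12347763, -0.01565856,
        0.00645271]), 'joint_torque': array([ 2.54604478e-03, -3.53013682e+01, -3.14219391e+01, -6.43991757e-05,
        7.98341527e-03,  1.08042437e-05]), 'position': array([0.17844644, 0.51977282, 0.23023746]), 'ee_rot': array([[-8.77659741e-04,  3.24793840e-01,  9.45784432e-01],
       [-1.82991903e-03,  9.45782691e-01, -3.24794940e-01],
       [-9.99997941e-01, -2.01576837e-03, -2.35728963e-04]]), 'wrist_force': array([ 0.31803115, -0.47550586,  0.2548915 ]), 'ft_torque': array([-0.06387664,  0.00248142, -0.00287782]), 'width': 0.0853627831846285}
```

View pics/top0.png

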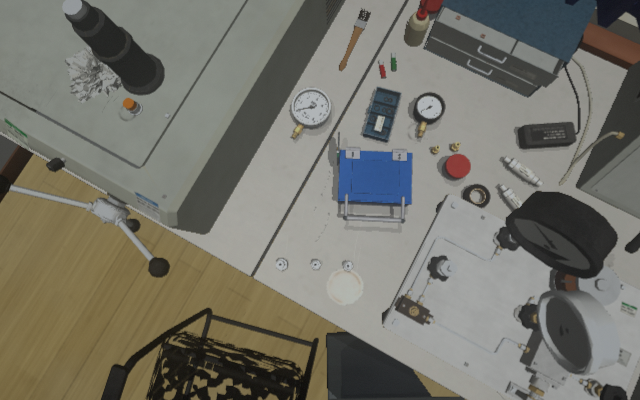

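View pics/side0.png

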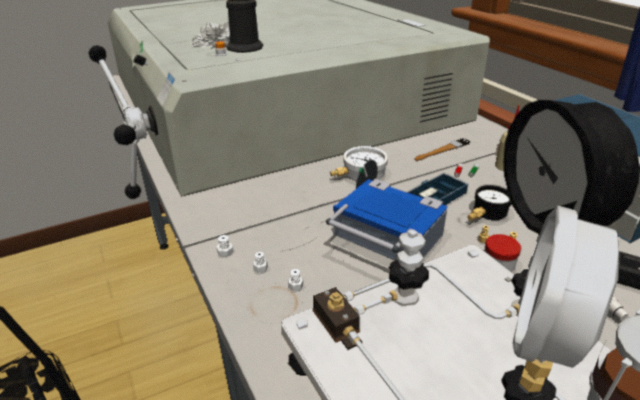

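Run:
```python
from h import *
import cv2
t=cv2.imread('pics/top0.png');s=cv2.imread('pics/side0.png')
ct=r.camera_info('top');cs=r.camera_info('side')
print('tcp in top',proj(ct,[.179,.52,.231]),'base',proj(ct,[0,0,0]))
for u,v in [(281,264),(316,264.5),(348,265.5)]: print('ad',onz(ct,u,v,.03).round(4))
for u,v in [(224,238),(260,254),(295,271)]: print('ad side',onz(cs,u,v,.032).round(4))
h=cv2.cvtColor(t,cv2.COLOR_BGR2HSV);m=cv2.inRange(h,(105,150,60),(125,255,255));m[:140]=0;m[215:]=0;m[:,:320]=0;m[:,430:]=0
c=max(cv2.findContours(m,0,2)[0],key=cv2.contourArea);b=cv2.boxPoints(cv2.minAreaRect(c));print(cv2.minAreaRect(c))
for p in b: print('lid',p,onz(ct,*p,.065).round(4))
T=cv2.resize(t[130:300,250:450],None,fx=3,fy=3,interpolation=2)
S=cv2.resize(s[150:310,200:470],None,fx=2.2,fy=2.2,interpolation=2)
cv2.imwrite('pics/c1.png',T);cv2.imwrite('pics/c2.png',S)
```

```text
tcp in top [112.11683427 439.02110298] base [399.8980821 473.5104435]
ad [0.4666 0.2576 0.03  ]
ad [0.4634 0.1749 0.03  ]
ad [0.4591 0.0999 0.03  ]
ad side [0.4682 0.259  0.032 ]
ad side [0.4664 0.1771 0.032 ]
ad side [0.4618 0.1025 0.032 ]
((375.0632019042969, 176.54623413085938), (72.0189208984375, 50.25687026977539), 2.489553213119507)
lid [337.99622 200.0868 ] [0.6095 0.1189 0.065 ]
lid [340.17926 149.87737] [0.73   0.1099 0.065 ]
lid [412.1302  153.00566] [ 0.7166 -0.059   0.065 ]
lid [409.94714 203.2151 ] [ 0.5971 -0.0464  0.065 ]
```

View pics/c1.png

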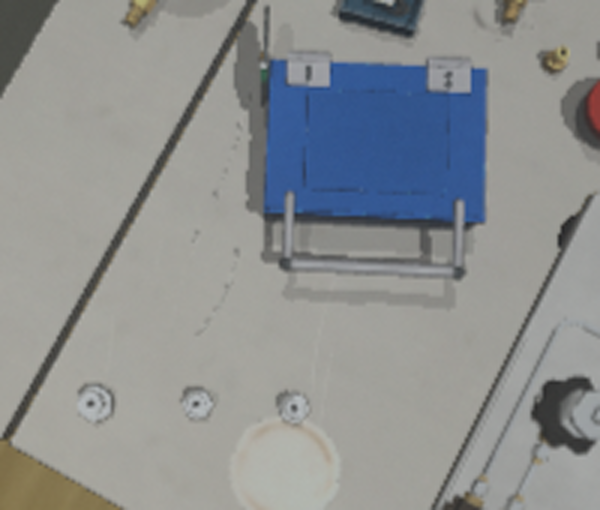

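>>> drive_tool(
  targets=[
    [0,0,0,9.4,0,0,-0.2],
    [0,0,0,9.4,0,0,-0.2],
    [0,0,0,9.4,0,0,-0.2],
    [0,0,0,9.4,0,0,-0.2],
    [0,0,0,9.4,0,0,-0.2],
    [0,0,0,9.4,0,0,-0.2],
    [0,0,0,9.4,0,0,-0.2],
    [0,0,0,9.4,0,0,-0.2],
  ],
)

```text
time: 1.1
position: [0.1785, 0.5199, 0.2306]
ee_rot: [[-0.001, 0.997, -0.078], [-0.001, -0.078, -0.997], [-1.0, -0.0, 0.001]]
wrist_force: [-0.4, -0.1, 0.4]
width: 0.034
```

>>> drive_tool(
  targets=[
    [0,0.0384,0.0408,0,0,0,-0.2],
    [0,0.0384,0.0408,0,0,0,-0.2],
    [0,0.0384,0.0408,0,0,0,-0.2],
    [0,0.0384,0.0408,0,0,0,-0.2],
    [0,0.0384,0.0408,0,0,0,-0.2],
    [0,0.0384,0.0408,0,0,0,-0.2],
    [0,0.0384,0.0408,0,0,0,-0.2],
    [0,0.0384,0.0408,0,0,0,-0.2],
    [0,0.0384,0.0408,0,0,0,-0.2],
    [0,0.0384,0.0408,0,0,0,-0.2],
    [0,0.0384,0.0408,0,0,0,-0.2],
    [0,0,0,0,0,0,-0.2],
  ],
)

```text
time: 2.6
position: [0.5686, 0.0387, 0.2294]
ee_rot: [[-0.003, 0.997, -0.078], [-0.001, -0.078, -0.997], [-1.0, -0.003, 0.001]]
wrist_force: [-0.1, 0.1, -0.3]
width: 0.0339
```

Run:
```python
from h import *
import json,pickle
s=r.sense();c=r.camera_info('wrist');a=save('wrist','w1');pickle.dump(c,open('w1.pkl','wb'))
print(s['time'],s['position'].round(4),s['ee_rot'].round(3).tolist(),s['width'],s['qpos'].round(1))
ct=r.camera_info('top')
for u,v in [(345,218),(403.3,220.3)]: print('bar top',onz(ct,u,v,.063).round(4))
print(proj(c,[.5645,.039,.063]))
```

```text
2.6 [0.5686 0.0387 0.2294] [[-0.003, 0.997, -0.078], [-0.001, -0.078, -0.997], [-1.0, -0.003, 0.001]] 0.03391723363323387 [-1.8  7.7 75.8 -0.  96.7  2.7]
bar top [0.5675 0.1041 0.063 ]
bar top [ 0.5583 -0.0292  0.063 ]
[315.65248089 179.75132115]
```

View pics/w1.png

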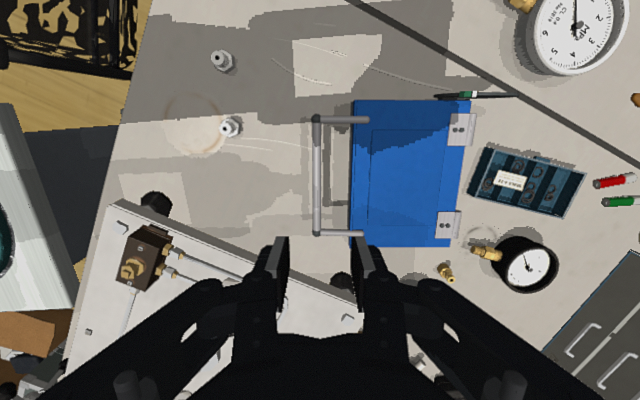

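Run:
```python
from h import *
import pickle
c=pickle.load(open('w1.pkl','rb'))
for n,u,v,z in [('barA',316.5,119,.063),('barB',317,234,.063),('lid',353,100,.065),('lid',352,245,.065),('lid',464,246,.065),('lid',469,100,.065)]: print(n,onz(c,u,v,z).round(4))
```

```text
barA [0.5708 0.1052 0.063 ]
barB [ 0.5607 -0.0281  0.063 ]
lid [0.6101 0.1214 0.065 ]
lid [ 0.602 -0.045  0.065]
lid [ 0.7382 -0.0569  0.065 ]
lid [0.7307 0.1126 0.065 ]
```

>>> drive_tool(
  targets=[
    [0.06,-0.004,0,0,0,0,-0.2],
    [0.06,0,0,0,0,0,-0.2],
    [0.06,0,0,0,0,0,-0.2],
    [0.003,0,0,0,0,0,-0.2],
    [0,0,0,0,0,0,-1],
    [0,0,0,0,0,0,-1],
    [0,0,0,0,0,0,-1],
    [0,0,0,0,0,0,-1],
  ],
  newtons=30,
)

```text
time: 3.65
position: [0.5648, 0.0429, 0.0512]
ee_rot: [[0.004, 0.997, -0.072], [0.001, -0.072, -0.997], [-1.0, 0.004, -0.002]]
wrist_force: [-4.0, 2.3, 6.3]
width: 0.0089
```

Run:
```python
from h import *
s=r.sense();p=s['position'];print(s['time'],p.round(4),s['width'],s['wrist_force'])
# bar held at gp = p+.019z ; arc in (case x, z); tool y = case x, tool x=-z
R=.164
for a in np.linspace(0,1.4,13):
    print(round(a,3),(R*(1-np.cos(a))).round(4),(R*np.sin(a)).round(4))
```

```text
3.65 [0.5648 0.0429 0.0512] 0.008870626036758006 [-3.96479717  2.34080949  6.32197829]
0.0 0.0 0.0
0.117 0.0011 0.0191
0.233 0.0044 0.0379
0.35 0.0099 0.0562
0.467 0.0175 0.0738
0.583 0.0271 0.0903
0.7 0.0386 0.1057
0.817 0.0517 0.1195
0.933 0.0664 0.1318
1.05 0.0824 0.1423
1.167 0.0995 0.1508
1.283 0.1175 0.1573
1.4 0.1361 0.1616
```

>>> drive_tool(
  targets=[
    [-0.019,0.001,0,0,0,0,-1],
    [-0.019,0.0033,0,0,0,0,-1],
    [-0.0183,0.0055,0,0,0,0,-1],
    [-0.0176,0.0076,0,0,0,0,-1],
    [0,0,0,0,0,0,-1],
  ],
)

```text
time: 4.28
position: [0.5804, 0.0417, 0.1239]
ee_rot: [[-0.001, 0.997, -0.072], [0.001, -0.072, -0.997], [-1.0, -0.001, -0.001]]
wrist_force: [-5.4, 1.9, -0.3]
width: 0.0087
```

Run:
```python
from h import *
s=r.sense();print(s['time'],s['position'].round(4),s['width'],s['wrist_force'],s['ft_torque'])
a=save('side','s2');cv2.imwrite('pics/s2c.png',cv2.resize(a[50:320,180:500],None,fx=2,fy=2)[:,:,::-1])
```

```text
4.275 [0.5804 0.0417 0.1239] 0.008706878383130187 [-5.44390666  1.9421003  -0.31274746] [ 0.44559949  0.9469709  -0.05582154]
```

View pics/s2c.png

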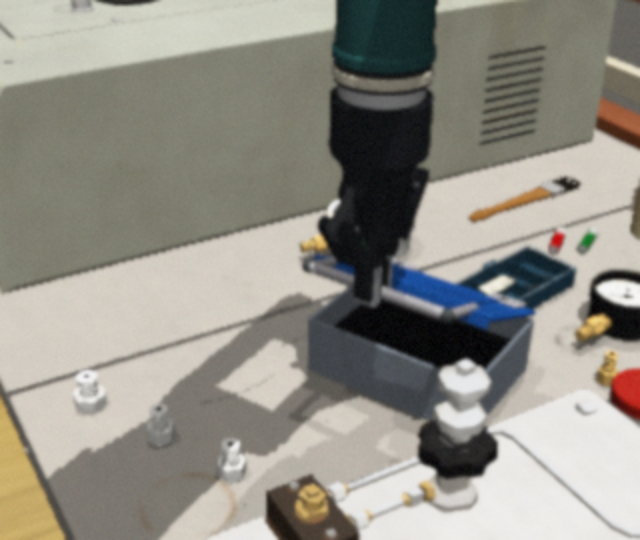

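>>> drive_tool(
  targets=[
    [-0.0165,0.0096,0,0,0,0,-1],
    [-0.0154,0.0115,0,0,0,0,-1],
    [-0.0138,0.0131,0,0,0,0,-1],
    [-0.0123,0.0147,0,0,0,0,-1],
    [-0.0105,0.016,0,0,0,0,-1],
    [-0.0085,0.0171,0,0,0,0,-1],
    [-0.0065,0.018,0,0,0,0,-1],
    [-0.0043,0.0186,0,0,0,0,-1],
    [0,0,0,0,0,0,-1],
  ],
)

```text
time: 5.45
position: [0.7026, 0.0321, 0.2154]
ee_rot: [[0.012, 0.997, -0.073], [-0.0, -0.073, -0.997], [-1.0, 0.012, -0.001]]
wrist_force: [1.2, 0.6, 8.3]
width: 0.0087
```

>>> drive_tool(
  targets=[
    [0,0,0,0,0,0,0.2],
    [-0.02,0,0,0,0,0,0.2],
    [-0.05,0,0,0,0,0,0.2],
    [-0.02,-0.05,0,0,0,0,0.2],
    [0,-0.05,0,0,0,0,0.2],
    [0,0,0,0,0,0,0.2],
    [0,0,0,0,0,0,0.2],
  ],
)

```text
time: 6.32
position: [0.5997, 0.0394, 0.3003]
ee_rot: [[0.002, 0.997, -0.073], [-0.0, -0.073, -0.997], [-1.0, 0.002, 0.0]]
wrist_force: [0.6, 0.7, 0.2]
width: 0.0507
```

Run:
```python
from h import *
import pickle
s=r.sense();print(s['time'],s['position'].round(4),s['width'],s['wrist_force'],s['qpos'].round(1))
c=r.camera_info('wrist');a=save('wrist','w3');pickle.dump(c,open('w3.pkl','wb'))
b=save('top','t3')
cv2.imwrite('pics/v3.png',cv2.resize(np.vstack([a[:260],cv2.resize(b[110:290,230:470],(640,480))]),(518,600))[:,:,::-1])
```

```text
6.325 [0.5997 0.0394 0.3003] 0.05071120742394378 [0.57494074 0.71609179 0.22580128] [ -1.6  11.4  63.5  -0.  104.9   2.5]
```

View pics/v3.png

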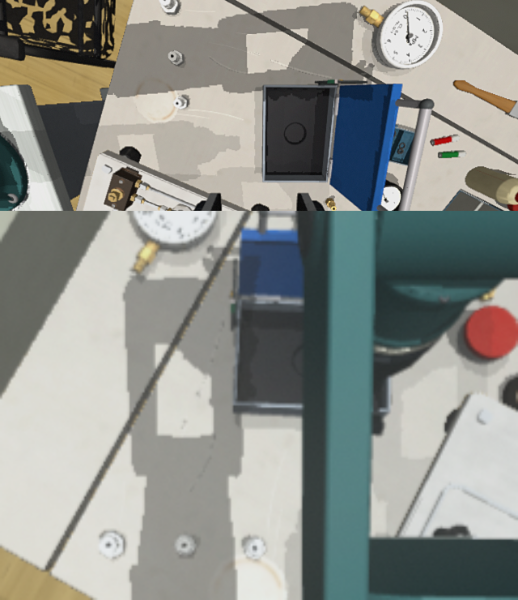

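Run:
```python
from h import *
import pickle
c=pickle.load(open('w3.pkl','rb'));a=cv2.imread('pics/w3.png')
g=cv2.resize(cv2.cvtColor(a,6)[130:200,330:400],None,fx=4,fy=4,interpolation=2)
g=cv2.normalize(g,None,0,255,cv2.NORM_MINMAX)
C=cv2.HoughCircles(g,cv2.HOUGH_GRADIENT,1,100,param1=60,param2=15,minRadius=35,maxRadius=75);print(C)
for q in (C[0] if C is not None else []):
    u,v=330+q[0]/4,130+q[1]/4;print(u,v,onz(c,u,v,.03).round(4),'diam',np.linalg.norm(onz(c,u+q[2]/4,v,.03)-onz(c,u-q[2]/4,v,.03)))
print('hand',onz(c,364.5,163,.03))
d=np.array([.9972,-.075]);bar=np.array([.5645,.038]);h=bar+.164*d;print('hinge',h,'case',h-.062*d)
p=r.sense()['position'];D=np.array([.4674,.2583,.12])-p;R=r.sense()['ee_rot'];print(R.T@D)
```

```text
[[[139.5 138.5  55.6]]]
364.875 164.625 [0.668  0.0321 0.03  ] diam 0.04149629836403561
hand [0.66753945 0.0346361  0.03      ]
hinge [0.7280408 0.0257   ] case [0.6662144 0.03035  ]
[ 0.17979084 -0.14868593 -0.20871027]
```

>>> drive_tool(
  targets=[
    [0.02,-0.0297,-0.0417,0,0,0,0],
    [0.03,-0.0297,-0.0417,0,0,0,0],
    [0.03,-0.0297,-0.0417,0,0,0,0],
    [0.03,-0.0297,-0.0417,0,0,0,0],
    [0.03,-0.0297,-0.0417,0,0,0,0],
    [0.04,0,0,0,0,0,0],
    [0,0,0,0,0,0,0],
    [0,0,0,0,0,0,0],
  ],
)

```text
time: 7.42
position: [0.468, 0.2585, 0.1214]
ee_rot: [[0.002, 0.997, -0.073], [0.001, -0.073, -0.997], [-1.0, 0.002, -0.001]]
wrist_force: [-0.5, -0.5, -0.6]
width: 0.0429
```

Run:
```python
from h import *
import pickle
s=r.sense();print(s['time'],s['position'].round(4),s['width'],s['qpos'].round(1),s['ee_rot'].round(3).tolist())
c=r.camera_info('wrist');a=save('wrist','w4');pickle.dump(c,open('w4.pkl','wb'))
print(proj(c,[.4674,.2583,.03]),proj(c,[.4674,.2583,.0]))
```

```text
7.425 [0.468  0.2585 0.1214] 0.04288047836737795 [22.8  5.7 90.4 -0.  83.8 27. ] [[0.002, 0.997, -0.073], [0.001, -0.073, -0.997], [-1.0, 0.002, -0.001]]
[317.93983662 200.69294209] [318.03717756 191.21085754]
```

View pics/w4.png

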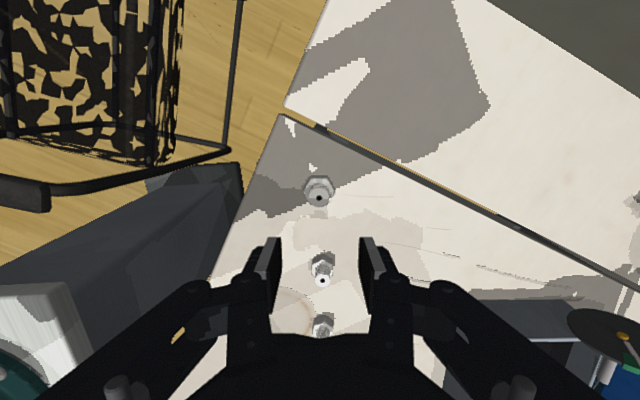

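Run:
```python
from h import *
import pickle
c=pickle.load(open('w4.pkl','rb'));a=cv2.imread('pics/w4.png')
print(onz(c,319,197.5,.032),onz(c,303,183,.014),onz(c,334,183,.014))
cv2.imwrite('pics/w4c.png',cv2.resize(a[160:220,280:360],None,fx=8,fy=8,interpolation=2))
```

```text
[0.46858715 0.26178821 0.032     ] [0.45451894 0.27117941 0.014     ] [0.48297092 0.26910478 0.014     ]
```

View pics/w4c.png

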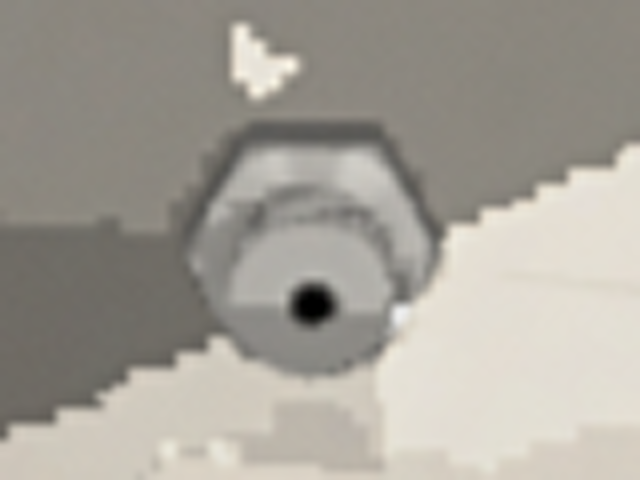

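>>> drive_tool(
  targets=[
    [0.053,0,-0.0015,0,0,0,0],
    [0.043,0,0,0,0,0,0],
    [0.01,0,0,0,0,0,0],
    [0,0,0,0,0,0,0],
    [0,0,0,0,0,0,-1],
    [0,0,0,0,0,0,-1],
    [0,0,0,0,0,0,-1],
    [0,0,0,0,0,0,-1],
    [0,0,0,0,0,0,-1],
  ],
  newtons=50,
)

```text
time: 8.6
position: [0.4686, 0.2607, 0.017]
ee_rot: [[0.005, 0.997, -0.072], [0.002, -0.072, -0.997], [-1.0, 0.005, -0.003]]
wrist_force: [-0.3, -0.1, 5.9]
width: 0.0161
```

>>> drive_tool(
  targets=[
    [-0.05,0,0,0,0,0,-1],
    [-0.06,0,0,0,0,0,-1],
    [0,0,0,0,0,0,-1],
    [0,0,0,0,0,0,-1],
  ],
)

```text
time: 9.1
position: [0.4663, 0.2599, 0.1243]
ee_rot: [[0.001, 0.997, -0.072], [0.0, -0.072, -0.997], [-1.0, 0.001, -0.0]]
wrist_force: [-1.1, -0.1, -2.3]
width: 0.0165
```

Run:
```python
from h import *
import pickle
s=r.sense();print(s['time'],s['position'].round(4),s['width'],s['wrist_force'])
c=r.camera_info('wrist');a=save('wrist','w5');pickle.dump(c,open('w5.pkl','wb'))
b=save('side','s5')
cv2.imwrite('pics/v5.png',np.vstack([cv2.resize(a[180:300,220:420],(500,300),interpolation=2),cv2.resize(b[120:270,130:380],(500,300),interpolation=2)])[:,:,::-1])
```

```text
9.1 [0.4663 0.2599 0.1243] 0.016513162988044786 [-1.06880221 -0.10804925 -2.29597105]
```

View pics/v5.png

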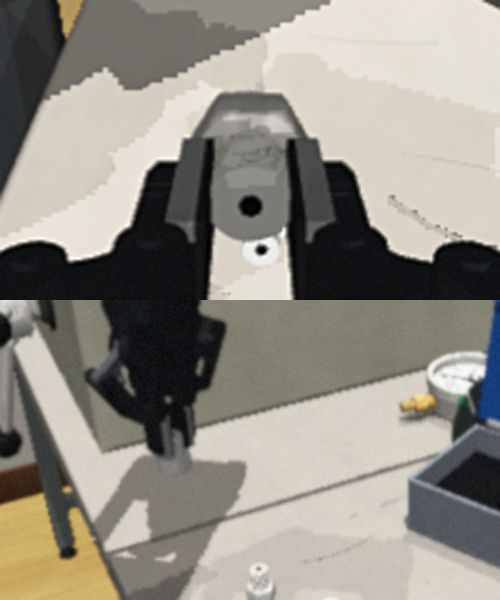

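Run:
```python
from h import *
import pickle
c=pickle.load(open('w5.pkl','rb'));s=r.sense();p=s['position'];R=s['ee_rot']
q=onz(c,320,262,p[2]+.015);print('top',q,'off tool',(R.T@(q-p)).round(4))
D=np.array([.667,.032,p[2]])-q;D[2]=0;print('shift tool',(R.T@D).round(4))
```

```text
top [0.46716084 0.25979057 0.13722144] off tool [-0.015   0.0018 -0.0005]
shift tool [-0.0003  0.2158  0.2127]
```

>>> drive_tool(
  targets=[
    [0,0.036,0.0354,0,0,0,-1],
    [0,0.036,0.0354,0,0,0,-1],
    [0,0.036,0.0354,0,0,0,-1],
    [0,0.036,0.0354,0,0,0,-1],
    [0,0.036,0.0354,0,0,0,-1],
    [0,0.036,0.0354,0,0,0,-1],
    [0,0,0,0,0,0,-1],
    [0.035,0,0,0,0,0,-1],
    [0,0,0,0,0,0,-1],
    [0,0,0,0,0,0,-1],
    [0,0,0,0,0,0,-1],
  ],
)

```text
time: 10.58
position: [0.6671, 0.0329, 0.0907]
ee_rot: [[0.003, 0.997, -0.072], [0.0, -0.072, -0.997], [-1.0, 0.003, -0.0]]
wrist_force: [0.3, 0.2, -0.7]
width: 0.0156
```

Run:
```python
from h import *
import pickle
s=r.sense();p=s['position'];print(s['time'],p.round(4),s['ee_rot'].round(3).tolist(),s['width'],s['wrist_force'])
c=r.camera_info('wrist');a=save('wrist','w6');pickle.dump(c,open('w6.pkl','wb'))
print('pocket proj',proj(c,[.667,.032,.03]),'held top proj',proj(c,[p[0],p[1],p[2]+.015]))
g=a[120:300,200:440].astype(float);g=np.clip(g*2.2,0,255).astype(np.uint8)
cv2.imwrite('pics/v6.png',cv2.resize(g,(800,600),interpolation=2)[:,:,::-1])
```

```text
10.575 [0.6671 0.0329 0.0907] [[0.003, 0.997, -0.072], [0.0, -0.072, -0.997], [-1.0, 0.003, -0.0]] 0.015641276976746783 [ 0.33048667  0.17370666 -0.70859195]
pocket proj [318.41877508 213.73709368] held top proj [318.42949346 264.05221052]
```

View pics/v6.png

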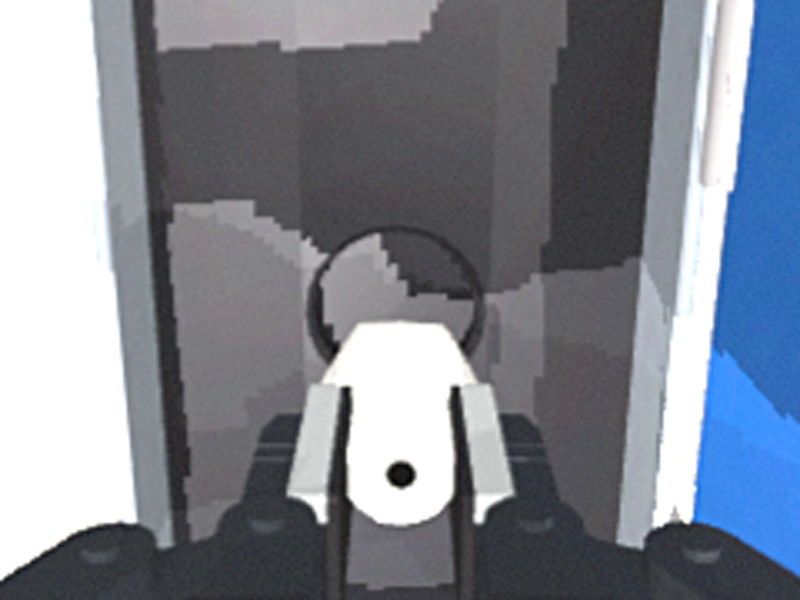

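Run:
```python
from h import *
import pickle
c=pickle.load(open('w6.pkl','rb'))
t=np.linspace(0,6.283,200)
for R in(.019,):
    P=np.array([proj(c,[.667+R*np.cos(x),.032+R*np.sin(x),.03]) for x in t]);print(P.min(0),P.max(0),((P-[200,120])*3.333).min(0),((P-[200,120])*3.333).max(0))
print('rays',onz(c,200+308/3.333,120+305/3.333,.03),onz(c,200+486/3.333,120+305/3.333,.03),onz(c,200+397/3.333,120+227/3.333,.03))
```

```text
[293.89062008 190.15795624] [342.93076702 236.11524374] [312.93743673 233.83646815] [476.38824649 387.01210737]
rays [0.64708172 0.03527378 0.03      ] [0.68826562 0.03231187 0.03      ] [0.66899938 0.05251346 0.03      ]
```

>>> drive_tool(
  targets=[
    [0.015,0,0.001,0,0,0,-1],
    [0.015,0,0,0,0,0,-1],
    [0.013,0,0,0,0,0,-1],
    [0.007,0,0,0,0,0,-1],
    [0,0,0,0,0,0,-1],
    [0,0,0,0,0,0,-1],
  ],
)

```text
time: 11.38
position: [0.6662, 0.0314, 0.0391]
ee_rot: [[-0.001, 0.997, -0.072], [0.0, -0.072, -0.997], [-1.0, -0.001, -0.0]]
wrist_force: [-2.7, -0.1, 2.7]
width: 0.0159
```

>>> drive_tool(
  targets=[
    [0,0,0,0,0,0,-0.2],
    [0,0,0,0,0,0,-0.2],
    [0,0,0,0,0,0,-0.2],
    [-0.02,0,0,0,0,0,-0.2],
    [-0.03,0,0,0,0,0,-0.2],
    [-0.05,-0.01,0,0,0,0,-0.2],
    [0,0,0,0,0,0,-0.2],
    [0,0,0,0,0,0,-0.2],
  ],
)

```text
time: 12.38
position: [0.6569, 0.0321, 0.1407]
ee_rot: [[0.003, 0.997, -0.072], [0.0, -0.072, -0.997], [-1.0, 0.003, -0.0]]
wrist_force: [0.1, 0.1, -0.5]
width: 0.0341
```

Run:
```python
from h import *
import pickle
s=r.sense();p=s['position'];print(s['time'],p.round(4),s['ee_rot'].round(3).tolist(),s['width'],s['wrist_force'])
c=r.camera_info('wrist');a=save('wrist','w7');pickle.dump(c,open('w7.pkl','wb'))
g=a[100:280,240:480].astype(float);g=np.clip(g*1.8,0,255).astype(np.uint8)
cv2.imwrite('pics/v7.png',cv2.resize(g,(800,600),interpolation=2)[:,:,::-1])
```

```text
12.375 [0.6569 0.0321 0.1407] [[0.003, 0.997, -0.072], [0.0, -0.072, -0.997], [-1.0, 0.003, -0.0]] 0.034054677947858505 [ 0.13020922  0.06160544 -0.46040724]
```

View pics/v7.png

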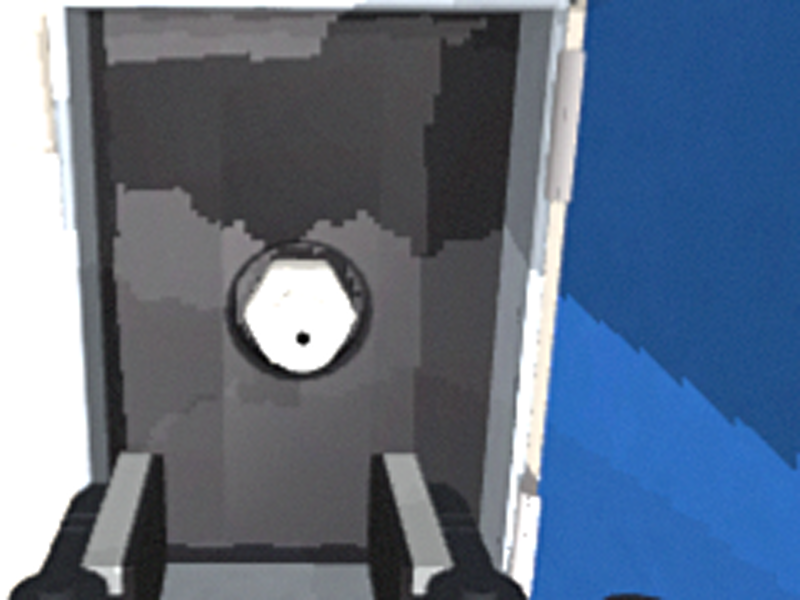

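Run:
```python
from h import *
import pickle
c=pickle.load(open('w3.pkl','rb'))
print(onz(c,428*1.2355,104*1.2335,.224),onz(c,385*1.2355,208*1.2335,.224))
h=np.array([.728,.0257]);d=np.array([.9972,-.075])
for a in (1.75,1.4,.92): print(a,h-.164*np.cos(a)*d,.063+.164*np.sin(a))
s=r.sense();p=s['position'];R=s['ee_rot']
from scipy.spatial.transform import Rotation as Ro
b=np.r_[h-.164*np.cos(1.75)*d,.224];R2=R@Ro.from_rotvec([0,0,np.radians(20)]).as_matrix()
app=b-.07*R2[:,0]
print('before tilt tool shift',(R.T@(app-p)).round(4),'app',app,'R2',R2.round(3).tolist())
```

```text
[0.7656    0.0907462 0.224    ] [ 0.73465937 -0.01787573  0.224     ]
1.75 [0.7571505  0.02350757] 0.22437369528732568
1.4 [0.70020344 0.0277906 ] 0.22461375571810746
0.92 [0.62892369 0.03315159] 0.19347866568596403
before tilt tool shift [-0.1508  0.0773  0.0013] app [0.73329423 0.02523588 0.28978671] R2 [[0.341, 0.937, -0.072], [-0.025, -0.068, -0.997], [-0.94, 0.342, -0.0]]
```

>>> drive_tool(
  targets=[
    [-0.05,0,0,0,0,0,-0.2],
    [-0.05,0,0,0,0,0,-0.2],
    [-0.05,0,0,0,0,0,-0.2],
    [0,0.0393,0.0006,0,0,0,-0.2],
    [0,0.038,0.0006,0,0,0,-0.2],
    [0,0,0,0,0,10,-0.2],
    [0,0,0,0,0,10,-0.2],
    [0,0,0,0,0,0,-0.2],
    [0,0,0,0,0,0,-0.2],
  ],
)

```text
time: 13.55
position: [0.7338, 0.0252, 0.2898]
ee_rot: [[0.341, 0.937, -0.073], [-0.025, -0.068, -0.997], [-0.94, 0.342, -0.0]]
wrist_force: [-0.1, -0.1, 0.8]
width: 0.0341
```

Run:
```python
from h import *
import pickle
s=r.sense();p=s['position'];R=s['ee_rot'];print(s['time'],p.round(4),R.round(3).tolist(),s['width'],s['qpos'].round(1))
b=np.array([.757,.0235,.224]);print('bar rel tool',R.T@(b-p))
c=r.camera_info('wrist');a=save('wrist','w8');pickle.dump(c,open('w8.pkl','wb'));print(proj(c,b))
```

```text
13.55 [0.7338 0.0252 0.2898] [[0.341, 0.937, -0.073], [-0.025, -0.068, -0.997], [-0.94, 0.342, -0.0]] 0.03409993153887031 [-2.1 14.4 63.4 -0.7 82.2  2. ]
bar rel tool [ 6.98206400e-02 -6.32564468e-04  4.57343047e-05]
[317.82049436 208.93944049]
```

View pics/w8.png

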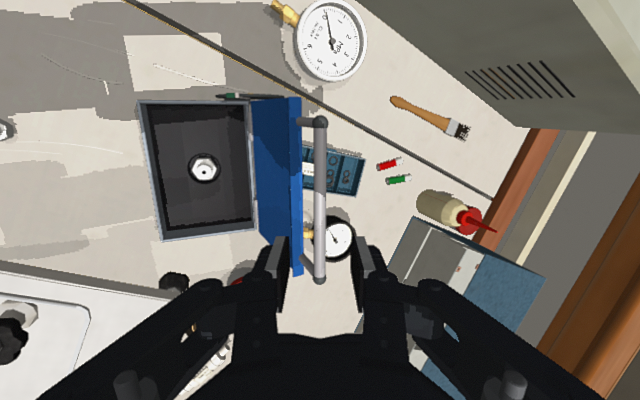

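>>> drive_tool(
  targets=[
    [0.045,0,0,0,0,0,-0.2],
    [0.042,0,0,0,0,0,-0.2],
    [0,0,0,0,0,0,-0.2],
    [0,0,0,0,0,0,-1],
    [0,0,0,0,0,0,-1],
    [0,0,0,0,0,0,-1],
    [0,0,0,0,0,0,-1],
    [0,0,0,0,0,0,-1],
  ],
  newtons=40,
)

```text
time: 14.6
position: [0.7629, 0.0232, 0.2103]
ee_rot: [[0.343, 0.937, -0.073], [-0.025, -0.068, -0.997], [-0.939, 0.344, -0.0]]
wrist_force: [-5.3, 0.2, 2.0]
width: 0.0087
```

Run:
```python
from h import *
s=r.sense();p=s['position'];R=s['ee_rot'];print(s['time'],p.round(4),s['width'],s['wrist_force'])
print('held pt',p-.017*R[:,0])
d=np.array([.9972,-.075,0]);z=np.array([0,0,1.])
A=np.linspace(1.75,.92,15);P=[-.164*np.cos(a)*d+.164*np.sin(a)*z for a in A]
for a,q,w in zip(A[1:],P,P[1:]): print(round(a,2),(R.T@(w-q)).round(4).tolist())
```

```text
14.6 [0.7629 0.0232 0.2103] 0.0086577329789603 [-5.33076889  0.15966973  1.96418535]
held pt [0.75703183 0.02358674 0.22625069]
1.69 [-0.0047, -0.0085, -0.0]
1.63 [-0.0042, -0.0088, -0.0]
1.57 [-0.0036, -0.009, -0.0]
1.51 [-0.0031, -0.0092, -0.0]
1.45 [-0.0025, -0.0094, -0.0]
1.39 [-0.002, -0.0095, -0.0]
1.34 [-0.0014, -0.0096, -0.0]
1.28 [-0.0008, -0.0097, -0.0]
1.22 [-0.0003, -0.0097, -0.0]
1.16 [0.0003, -0.0097, -0.0]
1.1 [0.0009, -0.0097, -0.0]
1.04 [0.0015, -0.0096, -0.0]
0.98 [0.002, -0.0095, -0.0]
0.92 [0.0026, -0.0094, -0.0]
```

Gripped with the bar at the expected place. Drawing down along the arc.

>>> drive_tool(
  targets=[
    [-0.0047,-0.0085,0,0,0,0,-1],
    [-0.0042,-0.0088,0,0,0,0,-1],
    [-0.0036,-0.009,0,0,0,0,-1],
    [-0.0031,-0.0092,0,0,0,0,-1],
    [-0.0025,-0.0094,0,0,0,0,-1],
    [-0.002,-0.0095,0,0,0,0,-1],
    [-0.0014,-0.0096,0,0,0,0,-1],
    [-0.0008,-0.0097,0,0,0,0,-1],
    [-0.0003,-0.0097,0,0,0,0,-1],
    [0,0,0,0,0,0,-1],
  ],
)

```text
time: 15.85
position: [0.6766, 0.0299, 0.2031]
ee_rot: [[0.344, 0.936, -0.072], [-0.024, -0.068, -0.997], [-0.939, 0.345, -0.001]]
wrist_force: [-0.9, 0.9, 7.7]
width: 0.0083
```

>>> drive_tool(
  targets=[
    [0.0003,-0.0097,0,0,0,0,-1],
    [0.0009,-0.0097,0,0,0,0,-1],
    [0.0015,-0.0096,0,0,0,0,-1],
    [0.002,-0.0095,0,0,0,0,-1],
    [0.0026,-0.0094,0,0,0,0,-1],
    [0,0,0,0,0,0,-1],
    [0,0,0,0,0,0,-1],
    [0,0,0,0,0,0,-1],
    [0,0,0,0,0,0,-1],
  ],
)

```text
time: 16.98
position: [0.6326, 0.0333, 0.1766]
ee_rot: [[0.337, 0.939, -0.072], [-0.023, -0.068, -0.997], [-0.941, 0.338, -0.001]]
wrist_force: [-5.3, 2.1, 7.6]
width: 0.0081
```

Run:
```python
from h import *
import pickle
s=r.sense();p=s['position'];R=s['ee_rot'];print(s['time'],p.round(4),s['width'],s['wrist_force'],s['qvel'].round(2))
b=p-.017*R[:,0];print('bar',b,'angle',np.arctan2(b[2]-.063,(.728-b[0])/.9972),'rad',np.hypot(b[2]-.063,(.728-b[0])/.9972))
c=r.camera_info('wrist');a=save('wrist','w9');cs=r.camera_info('side')
# adaptor: bright, low saturation blob in the pocket area
for a in (a,):
    u,v=proj(c,[.667,.032,.04]).round().astype(int);print('expect adaptor px',u,v)
    g=cv2.cvtColor(a,cv2.COLOR_RGB2GRAY);w=g[max(v-40,0):v+40,max(u-40,0):u+40]
    for t in(80,100,130):
        n,l,st,ce=cv2.connectedComponentsWithStats((w>t).astype(np.uint8))
        print(t,[(st[i].tolist(),onz(c,ce[i][0]+max(u-40,0),ce[i][1]+max(v-40,0),.04).round(4).tolist()) for i in range(1,n) if 30<st[i][4]<1500])
```

```text
16.975 [0.6326 0.0333 0.1766] 0.008068338764811873 [-5.32478727  2.06611671  7.58569826] [ 0.04  0.08 -0.04  0.01 -0.09 -0.03]
bar [0.62690818 0.03374472 0.19263054] angle 0.9071058219314081 rad 0.16456337198525572
expect adaptor px 306 185
80 [([69, 0, 11, 19, 114], [0.7096, 0.0623, 0.04]), ([22, 24, 23, 28, 486], [0.662, 0.0355, 0.04])]
100 [([48, 0, 18, 80, 1315], [0.6849, 0.0305, 0.04]), ([24, 26, 20, 26, 419], [0.662, 0.0349, 0.04])]
130 [([56, 0, 3, 35, 85], [0.6879, 0.0543, 0.04]), ([32, 27, 11, 7, 41], [0.6642, 0.0444, 0.04]), ([33, 32, 11, 20, 142], [0.6662, 0.0295, 0.04])]
```

Run:
```python
from h import *
s=r.sense();print(s['time'],s['position'].round(4),s['qvel'].round(2));print(r.hand_in())
```

```text
17.025 [0.6327 0.0333 0.1766] [-0.04  0.03 -0.01 -0.03  0.03 -0.05]
the job is handed in; nothing more can be done
None
```

I handed the job in at 17.0 s. The large adaptor is standing in the pocket, and the gripper is holding the lid by its bar just below the balance point.

- **Lid opening:** I raised the lid to about 1.4 rad and let go. It sprang open, and the wrist picture after release showed it fully up.
- **Adaptor:** I gripped the large one by its thread, set it thread up in the pocket and released it. The wrist picture afterwards showed it upright and centred.
- **Lid hold:** I took the bar again and drew the lid down along its arc. The arm's measured pose puts the lid at about 0.91 rad (52°). That pose gives a bar-to-hinge distance of 164.6 mm, against the 164 mm you specified. The arm is still, with the fingers closed on the bar at 40 N.
- **Weaker checks:** The last adaptor check was a brightness threshold in the wrist image with the lid down, not a viewed picture. It put the adaptor's centre within about 6 mm of the pocket, and the reading was rough because part of the blob was lost. I judged the lid angle from the arm's pose only and did not read it off the angle plate.
- **Small adaptors:** I never touched them, but I did not measure their positions again at the end.

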